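# Unnest the flowerpots onto their saucers

### The job

The four terracotta pots are nested one inside another on the sideboard. Take the nest apart and stand each pot upright, flat on the floor of the saucer of its own size: the widest pot on the largest saucer, the next widest on the next largest, and so on down to the narrow tall pot on the smallest. Set them down without dropping or tipping any, and do not shift the sunglasses case or the dish of keys.

Things in the scene. Friction and masses are not known exactly. Their poses are not given: they have to be found in the camera images.
- pot_pan: Widest, lowest pot, a shallow pan standing on the sideboard with the other three nested in it. Too wide to grasp across; once empty, pinch its rim with one finger inside. Round terracotta flowerpot 36 mm high: collar (top 12 mm) 96 mm outside diameter, wall there 8 mm; foot 76 mm across, floor 5 mm thick, about 180 g. Origin: centre of the underside, z up.
- pot_wide: Second widest pot, squat. At the start it stands on the pan's floor, its rim 17 mm above the pan's rim. Round terracotta flowerpot 48 mm high: collar (top 14 mm) 70 mm outside diameter, wall there 6 mm; foot 50 mm across, floor 5 mm thick, about 120 g. Origin: centre of the underside, z up.
- pot_mid: Second narrowest pot. At the start it stands on the floor of the second widest pot, its rim 17 mm above that pot's rim. Round terracotta flowerpot 60 mm high: collar (top 14 mm) 52 mm outside diameter, wall there 5 mm; foot 37 mm across, floor 5 mm thick, about 80 g. Origin: centre of the underside, z up.
- pot_tall: Narrowest, tallest pot, innermost of the nest. At the start it stands on the floor of the second narrowest pot, its rim 17 mm above that pot's rim. Round terracotta flowerpot 72 mm high: collar (top 14 mm) 37 mm outside diameter, wall there 4.5 mm; foot 25 mm across, floor 5 mm thick, about 50 g. Origin: centre of the underside, z up.
- saucer_xl: Loose round terracotta saucer, the largest of four; for the widest pot: 110 mm outside diameter, 12 mm high, flat floor 96 mm across and 5 mm thick inside a low sloping rim, about 100 g. It lies empty on the sideboard. Origin: centre of its underside, so the floor a pot stands on is 5 mm above it, z up.
- saucer_l: Loose round terracotta saucer, second largest; for the second widest pot: 84 mm outside diameter, 12 mm high, flat floor 70 mm across and 5 mm thick inside a low sloping rim, about 60 g. It lies empty on the sideboard. Origin: centre of its underside, so the floor a pot stands on is 5 mm above it, z up.
- saucer_m: Loose round terracotta saucer, second smallest; for the second narrowest pot: 70 mm outside diameter, 12 mm high, flat floor 56 mm across and 5 mm thick inside a low sloping rim, about 45 g. It lies empty on the sideboard. Origin: centre of its underside, so the floor a pot stands on is 5 mm above it, z up.
- saucer_s: Loose round terracotta saucer, the smallest; for the narrowest pot: 58 mm outside diameter, 12 mm high, flat floor 44 mm across and 5 mm thick inside a low sloping rim, about 35 g. It lies empty on the sideboard. Origin: centre of its underside, so the floor a pot stands on is 5 mm above it, z up.
- sunglasses_case: Bystander: closed clear acrylic sunglasses case with a flip-top lid, 162 (x) by 64 (y) by 46 mm high, 240 g, loose, sunglasses inside. Origin: centre of its underside, x along its length. Leave it where it lies.
- key_dish: Bystander: round matte black ceramic dish holding two steel keys, 112 mm across, 20 mm high, 300 g, loose. Origin: centre of its underside. Leave it where it lies.
Things that resemble listed ones, but are neither listed nor needed, are in the scene too. What is shaped like the pot_wide but yellow is not meant.

How it is judged:
At the end, for the whole second after the job is handed in: Each pot stands upright (within 4.5 degrees) and at rest, its foot flat on the floor of its own saucer (matched in order of width; centres within 13 mm, foot 2 to 8 mm above the saucer's underside), and all four saucers lie flat on the sideboard (horizontal distance between pot_pan and saucer_xl below 0.013 m and z of pot_pan in the frame of saucer_xl between 0.002 and 0.008 m and angle between each of pot_pan, saucer_xl, pot_wide, saucer_l, pot_mid, saucer_m, pot_tall, saucer_s's own z axis and vertical below 0.08 rad and height (world z) of each of saucer_xl, saucer_l, saucer_m, saucer_s below 0.004 m and linear speed of each of pot_pan, pot_wide, pot_mid, pot_tall below 0.02 m/s and horizontal distance between pot_wide and saucer_l below 0.013 m and z of pot_wide in the frame of saucer_l between 0.002 and 0.008 m and horizontal distance between pot_mid and saucer_m below 0.013 m and z of pot_mid in the frame of saucer_m between 0.002 and 0.008 m and horizontal distance between pot_tall and saucer_s below 0.013 m and z of pot_tall in the frame of saucer_s between 0.002 and 0.008 m); the robot touches nothing.
It fails at once if a pot is tipped over (more than 40 degrees from upright) (angle between any of pot_pan, pot_wide, pot_mid, pot_tall's own z axis and vertical above 0.7 rad).
It fails at once if a pot is dropped: it moves faster than 0.6 m/s with its foot less than 30 mm above the sideboard ((linear speed of pot_pan above 0.6 m/s and height (world z) of pot_pan below 0.03 m) or (linear speed of pot_wide above 0.6 m/s and height (world z) of pot_wide below 0.03 m) or (linear speed of pot_mid above 0.6 m/s and height (world z) of pot_mid below 0.03 m) or (linear speed of pot_tall above 0.6 m/s and height (world z) of pot_tall below 0.03 m)).
It fails at once if the sunglasses case or the key dish is shifted more than 20 mm (distance of any of sunglasses_case, key_dish from where it was at the start of the episode above 0.02 m).
It also fails if it takes over 96 s, if anything falls off the work surface, if the arm or the gripper's body presses on something with over 40 N, if the wrist force passes 120 N, or if a joint passes its speed limit or range.

### The arm

A 7-joint arm with a two-finger parallel gripper is mounted at the origin on the work surface. World frame = base frame: x ahead of the robot, y to its left, z up, the work surface at z = 0. Lengths are in m, angles in rad, forces in N, time in s.
With the tool pointing down it reaches from about 0.425 to 0.875 m from the base axis. Payload 8.4 kg.
Tool frame: the origin (TCP) lies at the very end of the fingers, on their centre line; the grasp point (between the pads) lies 19 mm behind it; y points along the fingers, x is the direction in which the jaws open and shut, and the axes are right-handed (so a half turn about y gives the same grasp; the last joint's range is limited). The gripper opens to 85 mm and grips with 20 to 120 N. Pads are 22 mm wide; open, the fingers measure 114 mm over their backs; the gripper's body (76 mm by 85 mm) begins 54 mm behind the grasp point. The pads swing forward as they close: fully open they stand 13 mm farther back than shut.
Start: joints at [1.233, 0.333, 0.04, 1.465, -0.013, 1.343, -0.059], TCP at [0.154, -0.632, 0.231] pointing down, gripper open.
Joint ranges: [-2.58, 2.58], [-0.38, 2.09], [-1.3, 1.39], [0.25, 2.4], [-1.5, 4.64], [0.08, 2.09], [-2.65, 2.65]. Speed limits (rad/s): [2.22, 2.22, 2.79, 2.79, 3.14, 3.14, 3.14].

### API

Orientations are given as a rotation vector (axis times angle).
In Python, from bench import * gives the robot as it stands.
- The arm moves only by the tool carry_out, never from a script. Its argument "steps" is a list of rows, each an object with "offset": the shift along the tool's x, y, z in m, a list of three; "twist": the turn, a rotation vector about the tool's x, y, z in rad, a list of three; "grip": the opening, from -1 (shut) to 1 (fully open). In form: [{"offset": [dx, dy, dz], "twist": [wx, wy, wz], "grip": grip}, ...]. A call has 1 to 12 rows; each row shifts and turns the commanded pose from where the row before left it, along the tool's axes as they then stand; what a row does not reach is not made up. A row lasts 1/10 s, in which the tool goes at most 50 mm and 8.59 degrees, less where a joint would pass 70% of its speed; a pose out of reach is approached as far as the arm can. A call with a gripper value outside its range is refused whole. The fingers move at their own pace and stop on an object; "force" is the grip in N (left out, the last holds). Time passes only in rows, so rows that do not move let the fingers close. It gives the time, the measured TCP pose, the force and the opening at its end, in the units of the state.
- read_state(): the state, without advancing time (a new reading comes with each control period).
- capture(name): name is "side" or "top"; returns the picture (384x512x3 uint8, blue, green, red); there is no depth.
- camera_info(name): a dict with "fx", "fy", "cx", "cy" (pixels), "R" (3x3) and "t" (3): a world point X has camera coordinates R X + t. Camera axes: x right, y down, z forward; pixel columns grow to the right and rows downward; lengths in m; the calibration is good to about 2 mm. A picture is of the moment at which its call begins. camera_info takes no time and is no camera call.
- close_job(): hands the job in, once; it reports no verdict.
The state is a dict: "time": time; "joint_positions": joint angles; "joint_velocities": joint speeds; "effort": joint torques, N m; "tool_pos": TCP position; "ee_rot": TCP orientation; "force": force on the tool from outside, world axes, zero at the start; "moment": the same for the moment, N m; "width": opening from 0.0 (shut) to 1.0 (fully open).
Only numpy, scipy, OpenCV 4.12 (cv2) and the standard library are available. Lean on these libraries where they do the work, as an engineer would, in place of code of your own. Each camera call takes 0.05 s, during which the arm holds its last target. There are 200 camera calls.

## Working session

There is one attempt and no reset: what is moved stays moved. The work goes in short steps, Python scripts to look and compute and a tool call to move; the robot and the scene stay as the last step left them, time stands still between calls to the robot, and variables do not carry over. Pictures are saved under pics/ and viewed, about 12 in all and at most 16, crops included, and the job is handed in when it is done.

Besides the shell and the picture viewer there is one more tool, called after ">>>" as name(argument=value, ...) on one line, values as JSON. carry_out: Moves the arm, as the interface text tells. Its arguments: {"type":"object","properties":{"steps":{"type":"array"},"force":{"type":"number"}},"required":["steps"]}

```bash
ls; mkdir -p pics; python3 - <<'E'
from bench import *
import cv2
for n in("side","top"):
    cv2.imwrite(f"pics/{n}0.png",cv2.resize(capture(n),None,fx=1.5,fy=1.5,interpolation=cv2.INTER_CUBIC))
    print({k:(v if not hasattr(v,'tolist') else v.tolist()) for k,v in camera_info(n).items()})
print(read_state())
E
```

```text
pics
{'fx': 368.4396406021829, 'fy': 368.4396406021829, 'cx': 255.477831452398, 'cy': 193.8736074542187, 'R': [[-0.673776976526628, -0.7388564736074006, -0.010756268454831163], [-0.3629519610597806, 0.343592013176057, -0.8661468711739848], [0.6436539907943515, -0.5796858113582402, -0.499673793833981]], 't': [0.3973130120399706, 0.26686567944339695, 0.47189779541962984]}
{'fx': 411.49281591522896, 'fy': 411.49281591522896, 'cx': 247.98668117426436, 'cy': 189.46746961708632, 'R': [[-0.010250671986282517, -0.9999169536004139, -0.00781086591215669], [-0.9983531549736641, 0.010674937413754776, -0.056365092613633413], [0.05644379220038899, 0.00722022255061909, -0.9983796706205303]], 't': [0.005213152977011942, 0.6139545040693976, 0.9260144304932155]}
{'time': 0.1, 'joint_positions': array([ 1.23276501,  0.33384508,  0.03986138,  1.46616587, -0.01338007,
        1.34332854, -0.05851043]), 'joint_velocities': array([-0.00124265, -0.00116252, -0.0007576 , -0.00221703,  0.00046702,
       -0.00067795,  0.00128678]), 'effort': array([ 3.57289166e-03, -6.60021400e+01,  1.36986215e+00, -4.06477404e+01,
        1.69853889e-02,  9.08090937e-03, -6.61805620e-05]), 'tool_pos': array([ 0.1536464 , -0.63115229,  0.23051524]), 'ee_rot': array([-1.31190061,  1.03238553, -1.03032915]), 'force': array([-0.32018533, -0.44955339, -0.013174  ]), 'moment': array([0.02312678, 0.02636178, 0.00414429]), 'width': 0.9978889315432177}
```

View pics/side0.png

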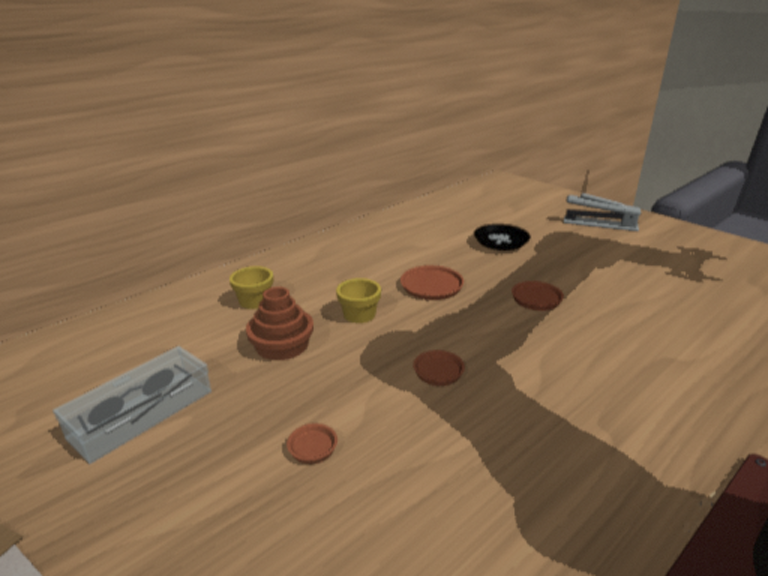

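View pics/top0.png

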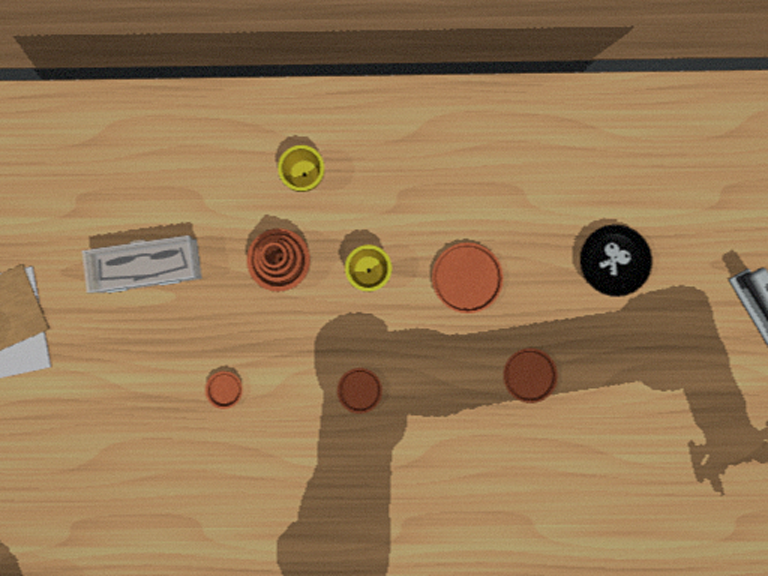

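The four terracotta saucers are in the 1.5x top view at S (224,388), M (359,389), L (530,376) and XL (466,277). The red concentric nest is at (278,259). The yellow pots at (301,168) and (368,268) are decoys by colour. The case is at (141,264) and the dish at (616,260). Next I'll measure positions and confirm them in a crop.

```bash
cat > h.py <<'E'
from bench import *
import cv2, numpy as np
from scipy.spatial.transform import Rotation as Ro
def ray(n,u,v,z):
    c=camera_info(n);R=np.array(c["R"]);t=np.array(c["t"])
    d=R.T@[(u-c["cx"])/c["fx"],(v-c["cy"])/c["fy"],1];o=-R.T@t
    return o+d*(z-o[2])/d[2]
def proj(n,P):
    c=camera_info(n);p=np.atleast_2d(P)@np.array(c["R"]).T+c["t"]
    return np.c_[c["fx"]*p[:,0]/p[:,2]+c["cx"],c["fy"]*p[:,1]/p[:,2]+c["cy"]]
def circ(x,y,z,r):
    a=np.linspace(0,2*np.pi,73);return np.c_[x+r*np.cos(a),y+r*np.sin(a),0*a+z]
def red(im):
    h=cv2.cvtColor(im,cv2.COLOR_BGR2HSV)
    return (((h[...,0]<9)|(h[...,0]>172))&(h[...,1]>120)).astype(np.uint8)
def overlay(im,n,circles,box,f,name):
    u0,v0,u1,v1=box;o=cv2.resize(im[v0:v1,u0:u1],None,fx=f,fy=f,interpolation=cv2.INTER_CUBIC)
    for c in circles:
        q=((proj(n,circ(*c))-[u0,v0]+.5)*f).astype(np.int32)
        cv2.polylines(o,[q],True,(255,255,0),1)
    cv2.imwrite("pics/"+name,o)
def st():
    s=read_state();R=Ro.from_rotvec(s["ee_rot"]).as_matrix()
    print("t",round(s["time"],2),"p",s["tool_pos"].round(4),"w",round(s["width"],3),"F",s["force"].round(1));return s,R
def togo(x,y,z,jaw=None):
    "offset in tool axes; jaw = wanted jaw direction angle in world xy"
    s,R=st();print("x",R[:,0].round(3),"y",R[:,1].round(3))
    print("world d",(np.array([x,y,z])-s["tool_pos"]).round(4),"tool d",(R.T@(np.array([x,y,z])-s["tool_pos"])).round(4))
    if jaw is not None:
        best=[]
        for k in(0,np.pi):
            X=np.array([np.cos(jaw+k),np.sin(jaw+k),0]);Y=np.array([0,0,-1.]);T=np.c_[X,Y,np.cross(X,Y)]
            best.append((R.T@T))
        for b in best: print("twist",Ro.from_matrix(b).as_rotvec().round(4))
E
python3 - <<'E'
from h import *
im=capture("top");n,l,s,c=cv2.connectedComponentsWithStats(red(im))
for i in range(1,n):
    if s[i,4]>150:
        z=.036 if s[i,4]>500 and c[i,0]<200 else .012
        cs,_=cv2.findContours((l==i).astype(np.uint8),0,1);P=np.array([ray("top",*q[0],z)[:2] for q in max(cs,key=len)])
        (cx,cy),r=cv2.minEnclosingCircle(P.astype(np.float32))
        print(c[i].round(1),s[i,4],"ctr",ray("top",*c[i],z)[:2].round(4),"enc",round(cx,4),round(cy,4),"d",round(2*r,4),"reach",round(np.hypot(cx,cy),3))
togo(.6,.14,.2,0)
E
```

```text
[184.7 172.9] 628 ctr [0.652 0.141] enc 0.6524 0.1396 d 0.0936 reach 0.667
[312.  184.4] 845 ctr [ 0.6243 -0.1487] enc 0.6234 -0.1475 d 0.1068 reach 0.641
[354.  250.4] 439 ctr [ 0.4725 -0.2416] enc 0.4739 -0.2401 d 0.0798 reach 0.531
[239.4 260. ] 325 ctr [0.4532 0.0201] enc 0.4536 0.0214 d 0.0676 reach 0.454
t 0.15 p [ 0.1537 -0.6312  0.2306] w 1.001 F [-0.   0.7  0.3]
x [ 0.237 -0.972 -0.001] y [-0.     0.001 -1.   ]
world d [ 0.4463  0.7712 -0.0306] tool d [-0.6437  0.0314  0.6161]
twist [-8.000e-04 -1.332e+00 -1.100e-03]
twist [ 1.1000e-03  1.8096e+00 -8.0000e-04]
```

```bash
python3 - <<'E'
from h import *
im=cv2.medianBlur(capture("top"),3)
h=cv2.cvtColor(im,cv2.COLOR_BGR2HSV);print(h[[259,184,260,250,173],[149,312,239,354,185]])
m=(((h[...,0]<10)|(h[...,0]>172))&(h[...,1]>125)).astype(np.uint8);m=cv2.morphologyEx(m,cv2.MORPH_CLOSE,np.ones((5,5)))
n,l,s,c=cv2.connectedComponentsWithStats(m);C=[]
for i in range(1,n):
    if s[i,4]>250:
        nest=150<c[i,0]<210 and c[i,1]<200;z=.036 if nest else .012
        cs,_=cv2.findContours((l==i).astype(np.uint8),0,1);q=max(cs,key=len);P=np.array([ray("top",*a,z)[:2] for a in q[:,0]])
        (cx,cy),(a,b),_=cv2.fitEllipse(P.astype(np.float32))
        print(c[i].round(1),s[i,4],"ell",round(cx,4),round(cy,4),"d",round(a,4),round(b,4),"reach",round(np.hypot(cx,cy),3))
        C.append((cx,cy,z,[.048,.055,.042,.035,.029][0] if nest else (a+b)/4))
        if nest: N=(cx,cy)
nc=[(*N,z,r) for z,r in((.036,.048),(.053,.035),(.070,.026),(.087,.0185))]
a=[];
overlay(im,"top",nc,(155,140,215,200),8,"n.png");overlay(im,"top",C,(120,140,380,290),3,"s.png")
A=cv2.imread("pics/n.png");overlay(capture("side"),"side",nc,(155,180,215,240),8,"n2.png")
cv2.imwrite("pics/n3.png",np.hstack([A,cv2.imread("pics/n2.png")])[:, :800] if 0 else cv2.resize(np.hstack([A,cv2.imread("pics/n2.png")]),(800,400)))
E
```

```text
[[  8 164 166]
 [  8 164 165]
 [  9 165 108]
 [ 10 169 107]
 [  8 169  92]]
[185.2 173. ] 1333 ell 0.6516 0.1398 d 0.0905 0.0919 reach 0.666
[311.3 184.8] 1697 ell 0.6237 -0.1472 d 0.1045 0.1058 reach 0.641
[353.1 249.9] 981 ell 0.4737 -0.2396 d 0.0782 0.0785 reach 0.531
[239.2 260. ] 670 ell 0.4533 0.0207 d 0.0643 0.0646 reach 0.454
[148.8 259.8] 440 ell 0.4557 0.2274 d 0.0514 0.0527 reach 0.509
```

View pics/n3.png

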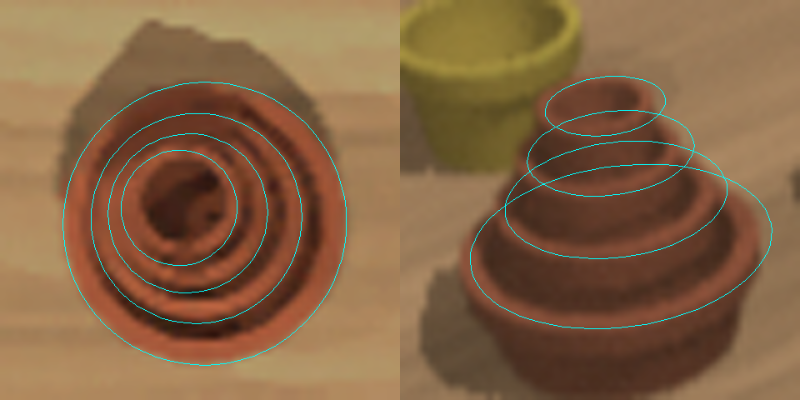

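View pics/s.png

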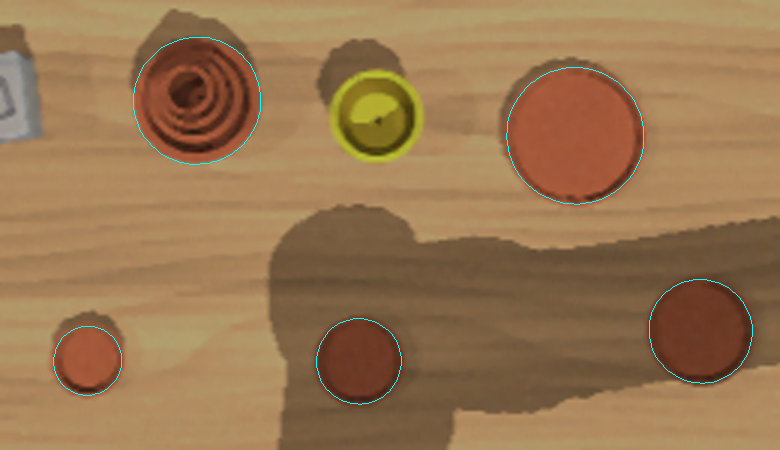

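The top crop shows pan, wide, mid and tall rims concentric, with the tall rim at about (182,205) within 1 mm of its overlay. The side crop agrees to about 2-3 mm. The saucer overlays fit, with sizes in the right order. I'm using the nest at (0.652, 0.140), S (0.456,0.227), M (0.453,0.021), L (0.474,-0.240) and XL (0.624,-0.147).

>>> carry_out(steps=[{"offset": [0,0,0],"twist": [0,0.12,0],"grip": 1},{"offset": [0,0,0],"twist": [0,0.12,0],"grip": 1},{"offset": [-0.04,0,0.026],"twist": [0,0,0],"grip": 1},{"offset": [-0.04,0,0.026],"twist": [0,0,0],"grip": 1},{"offset": [-0.04,0,0.026],"twist": [0,0,0],"grip": 1},{"offset": [-0.04,0,0.026],"twist": [0,0,0],"grip": 1},{"offset": [-0.04,0,0.026],"twist": [0,0,0],"grip": 1},{"offset": [-0.04,0,0.026],"twist": [0,0,0],"grip": 1},{"offset": [-0.04,0,0.026],"twist": [0,0,0],"grip": 1},{"offset": [-0.04,0,0.026],"twist": [0,0,0],"grip": 1},{"offset": [-0.04,0,0.026],"twist": [0,0,0],"grip": 1},{"offset": [-0.04,0,0.026],"twist": [0,0,0],"grip": 1}], force=40)

```text
time: 1.45
tool_pos: [0.4149, -0.2301, 0.2316]
ee_rot: [-1.209, 1.21, -1.211]
force: [0.7, 0.2, 0.1]
width: 1.002
```

>>> carry_out(steps=[{"offset": [-0.041,0.01,0.026],"twist": [0,0,0],"grip": 1},{"offset": [-0.041,0.01,0.026],"twist": [0,0,0],"grip": 1},{"offset": [-0.041,0.01,0.026],"twist": [0,0,0],"grip": 1},{"offset": [-0.041,0.01,0.026],"twist": [0,0,0],"grip": 1},{"offset": [-0.041,0.01,0.026],"twist": [0,0,0],"grip": 1},{"offset": [-0.041,0.01,0.026],"twist": [0,0,0],"grip": 1},{"offset": [-0.041,0.01,0.026],"twist": [0,0,0],"grip": 1},{"offset": [-0.041,0.01,0.026],"twist": [0,0,0],"grip": 1},{"offset": [-0.041,0.01,0.026],"twist": [0,0,0],"grip": 1},{"offset": [0,0,0],"twist": [0,0,0],"grip": 1}])

```text
time: 2.45
tool_pos: [0.6484, 0.1446, 0.1385]
ee_rot: [-1.211, 1.209, -1.2]
force: [-0.3, 0.8, 0.1]
width: 0.999
```

```bash
python3 - <<'E'
from h import *
togo(.652,.140,.072)
a=capture("side");b=capture("top")
f=lambda im,u0,v0,u1,v1:cv2.resize(im[v0:v1,u0:u1],(400,400),interpolation=cv2.INTER_CUBIC)
cv2.imwrite("pics/a1.png",np.hstack([f(a,130,130,240,240),f(b,130,118,240,228)]))
E
```

```text
t 2.45 p [0.6484 0.1446 0.1385] w 0.999 F [-0.3  0.8  0.1]
x [ 0.006 -1.    -0.004] y [-0.003  0.004 -1.   ]
world d [ 0.0036 -0.0046 -0.0665] tool d [0.005  0.0665 0.0038]
```

View pics/a1.png

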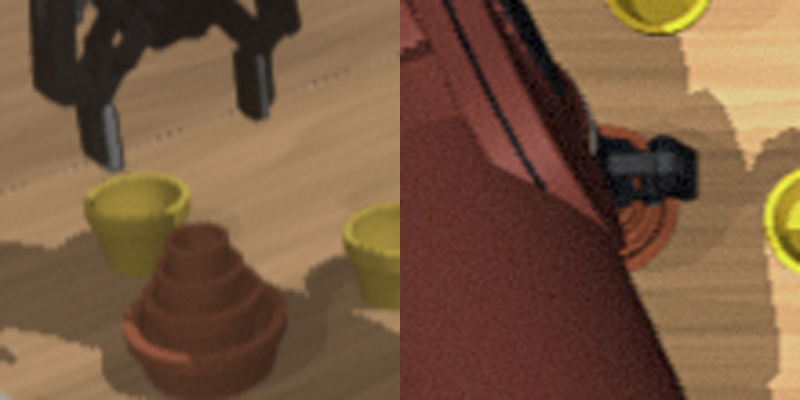

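>>> carry_out(steps=[{"offset": [0.005,0.015,0.0038],"twist": [0,0,0],"grip": 1},{"offset": [0,0.025,0],"twist": [0,0,0],"grip": 1},{"offset": [0,0.0255,0],"twist": [0,0,0],"grip": 1},{"offset": [0,0,0],"twist": [0,0,0],"grip": 1}])

```text
time: 2.95
tool_pos: [0.6502, 0.1283, 0.0719]
ee_rot: [-1.213, 1.215, -1.211]
force: [-0.1, 0.2, -0.5]
width: 1.004
```

```bash
python3 - <<'E'
from h import *
togo(.652,.140,.073)
E
```

```text
t 2.95 p [0.6502 0.1283 0.0719] w 1.004 F [-0.1  0.2 -0.5]
x [-0.004 -1.     0.003] y [-0.006 -0.003 -1.   ]
world d [0.0018 0.0117 0.0011] tool d [-0.0117 -0.0012  0.0017]
```

>>> carry_out(steps=[{"offset": [-0.007,0,0],"twist": [0,0,0],"grip": 1},{"offset": [0,0,0],"twist": [0,0,0],"grip": 1},{"offset": [0,0,0],"twist": [0,0,0],"grip": 1}])

```text
time: 3.25
tool_pos: [0.6533, 0.1393, 0.0775]
ee_rot: [-1.207, 1.208, -1.211]
force: [1.1, 0.7, 0.5]
width: 1.003
```

>>> carry_out(steps=[{"offset": [0,0.002,0],"twist": [0,0,0],"grip": 0},{"offset": [0,0,0],"twist": [0,0,0],"grip": -0.5},{"offset": [0,0,0],"twist": [0,0,0],"grip": -1},{"offset": [0,0,0],"twist": [0,0,0],"grip": -1},{"offset": [0,0,0],"twist": [0,0,0],"grip": -1},{"offset": [0,0,0],"twist": [0,0,0],"grip": -1},{"offset": [0,0,0],"twist": [0,0,0],"grip": -1}])

```text
time: 3.95
tool_pos: [0.6528, 0.1389, 0.0742]
ee_rot: [-1.208, 1.21, -1.21]
force: [-1.2, -0.5, 4.7]
width: 0.416
```

```bash
python3 - <<'E'
from h import *
togo(.652,.140,.073)
a=capture("side");st()
cv2.imwrite("pics/a2.png",cv2.resize(a[130:240,130:240],(500,500),interpolation=cv2.INTER_CUBIC))
E
```

```text
t 3.95 p [0.6528 0.1389 0.0742] w 0.416 F [-1.2 -0.5  4.7]
x [-0.001 -1.    -0.   ] y [ 0.001  0.    -1.   ]
world d [-0.0008  0.0011 -0.0012] tool d [-0.0011  0.0012 -0.0008]
t 4.0 p [0.6527 0.1389 0.0742] w 0.42 F [-1.  -1.5  5.3]
```

View pics/a2.png

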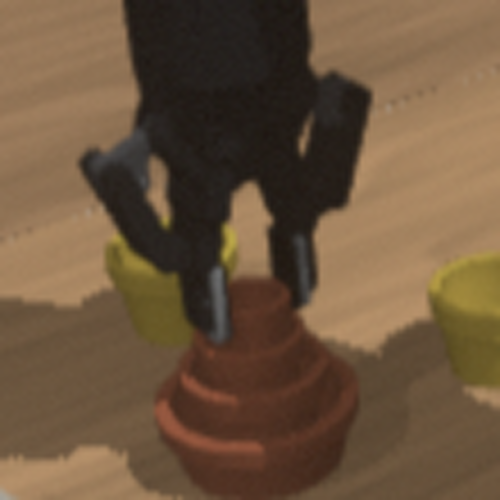

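The jaws closed at 35 mm on the tall collar, with both pads on it and clear of the mid rim. Lifting.

>>> carry_out(steps=[{"offset": [0,-0.01,0],"twist": [0,0,0],"grip": -1},{"offset": [0,-0.025,0],"twist": [0,0,0],"grip": -1},{"offset": [0,-0.025,0],"twist": [0,0,0],"grip": -1},{"offset": [0,-0.02,0],"twist": [0,0,0],"grip": -1},{"offset": [-0.006,0,-0.012],"twist": [0,0,0],"grip": -1},{"offset": [-0.012,0,-0.027],"twist": [0,0,0],"grip": -1},{"offset": [-0.014,0,-0.032],"twist": [0,0,0],"grip": -1},{"offset": [-0.014,0,-0.032],"twist": [0,0,0],"grip": -1},{"offset": [-0.014,0,-0.032],"twist": [0,0,0],"grip": -1},{"offset": [-0.014,0,-0.032],"twist": [0,0,0],"grip": -1},{"offset": [-0.01,0,-0.02],"twist": [0,0,0],"grip": -1},{"offset": [-0.005,0,-0.01],"twist": [0,0,0],"grip": -1}])

```text
time: 5.2
tool_pos: [0.4528, 0.2291, 0.1533]
ee_rot: [-1.211, 1.208, -1.208]
force: [0.1, 0.8, -0.8]
width: 0.417
```

>>> carry_out(steps=[{"offset": [0,0.03,0],"twist": [0,0,0],"grip": -1},{"offset": [0,0.02,0],"twist": [0,0,0],"grip": -1},{"offset": [0,0,0],"twist": [0,0,0],"grip": -1},{"offset": [0,0,0],"twist": [0,0,0],"grip": -1}])

```text
time: 5.6
tool_pos: [0.4556, 0.228, 0.1039]
ee_rot: [-1.209, 1.211, -1.21]
force: [0.4, 0.2, -0.6]
width: 0.419
```

```bash
python3 - <<'E'
from h import *
togo(.4557,.2274,.065)
a=capture("side");b=capture("top")
cv2.imwrite("pics/a3.png",cv2.resize(np.hstack([a[140:330,100:290],b[100:290,60:250]]),(800,400),interpolation=cv2.INTER_CUBIC))
E
```

```text
t 5.6 p [0.4556 0.228  0.1039] w 0.419 F [ 0.4  0.2 -0.6]
x [-0.001 -1.    -0.   ] y [-0.001  0.    -1.   ]
world d [ 0.0001 -0.0006 -0.0389] tool d [0.0006 0.0389 0.0002]
```

View pics/a3.png

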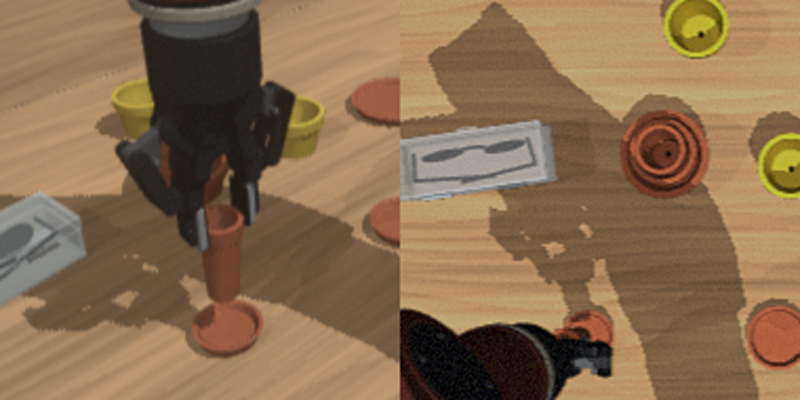

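The tall pot hangs plumb over the small saucer. Lowering gently.

>>> carry_out(steps=[{"offset": [0,0.018,0],"twist": [0,0,0],"grip": -1},{"offset": [0,0.012,0],"twist": [0,0,0],"grip": -1},{"offset": [0,0.006,0],"twist": [0,0,0],"grip": -1},{"offset": [0,0.002,0],"twist": [0,0,0],"grip": -1},{"offset": [0,0.001,0],"twist": [0,0,0],"grip": -1},{"offset": [0,0,0],"twist": [0,0,0],"grip": -1},{"offset": [0,0,0],"twist": [0,0,0],"grip": -1}])

```text
time: 6.4
tool_pos: [0.4559, 0.2283, 0.0653]
ee_rot: [-1.208, 1.21, -1.21]
force: [0.2, -0.2, -0.6]
width: 0.419
```

>>> carry_out(steps=[{"offset": [0,0.001,0],"twist": [0,0,0],"grip": -1},{"offset": [0,0.0005,0],"twist": [0,0,0],"grip": -1},{"offset": [0,0,0],"twist": [0,0,0],"grip": -1},{"offset": [0,0,0],"twist": [0,0,0],"grip": -1}])

```text
time: 6.8
tool_pos: [0.4563, 0.2284, 0.0641]
ee_rot: [-1.207, 1.209, -1.211]
force: [-0.2, -0.4, 5.7]
width: 0.416
```

>>> carry_out(steps=[{"offset": [0,0,0],"twist": [0,0,0],"grip": -0.1},{"offset": [0,0,0],"twist": [0,0,0],"grip": 0.1},{"offset": [0,0,0],"twist": [0,0,0],"grip": 0.4},{"offset": [0,0,0],"twist": [0,0,0],"grip": 1},{"offset": [0,0,0],"twist": [0,0,0],"grip": 1},{"offset": [0,-0.01,0],"twist": [0,0,0],"grip": 1},{"offset": [0,-0.03,0],"twist": [0,0,0],"grip": 1},{"offset": [0,-0.03,0],"twist": [0,0,0],"grip": 1}])

```text
time: 7.6
tool_pos: [0.4551, 0.2281, 0.1344]
ee_rot: [-1.21, 1.211, -1.209]
force: [-0.0, -0.1, 0.3]
width: 1.001
```

```bash
python3 - <<'E'
from h import *
togo(.652,.140,.056)
a=capture("side");b=capture("top")
A=cv2.resize(a[200:330,150:280],(400,400),interpolation=cv2.INTER_CUBIC)
nc=[(.652,.1395,.070,.026)]
overlay(b,"top",nc,(155,140,215,200),8,"n.png")
cv2.imwrite("pics/a4.png",np.hstack([A,cv2.resize(cv2.imread("pics/n.png"),(400,400))]))
E
```

```text
t 7.6 p [0.4551 0.2281 0.1344] w 1.001 F [-0.  -0.1  0.3]
x [-0.001 -1.    -0.   ] y [-0.001  0.    -1.   ]
world d [ 0.1969 -0.0881 -0.0784] tool d [0.088  0.0782 0.1971]
```

View pics/a4.png

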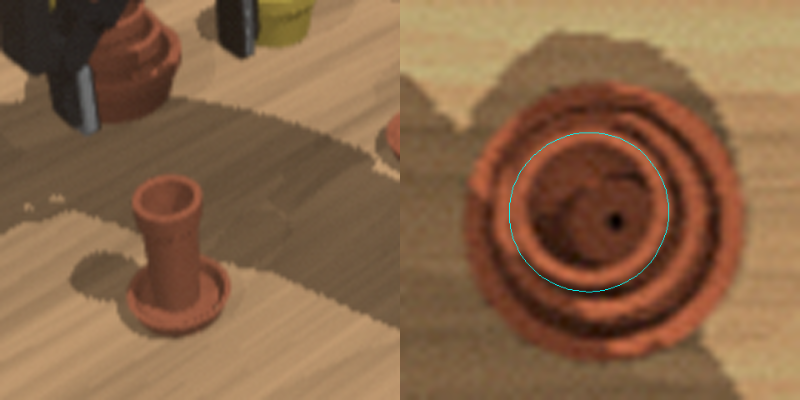

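The tall pot stands on the smallest saucer. The mid rim is centred within 1 mm of the overlay. Going for the mid pot.

>>> carry_out(steps=[{"offset": [0.006,0,0.015],"twist": [0,0,0],"grip": 1},{"offset": [0.016,0,0.035],"twist": [0,0,0],"grip": 1},{"offset": [0.018,0,0.04],"twist": [0,0,0],"grip": 1},{"offset": [0.018,0,0.04],"twist": [0,0,0],"grip": 1},{"offset": [0.018,0,0.04],"twist": [0,0,0],"grip": 1},{"offset": [0.012,0,0.027],"twist": [0,0,0],"grip": 1},{"offset": [0,0.015,0],"twist": [0,0,0],"grip": 1},{"offset": [0,0.025,0],"twist": [0,0,0],"grip": 1},{"offset": [0,0.025,0],"twist": [0,0,0],"grip": 1},{"offset": [0,0.013,0],"twist": [0,0,0],"grip": 1},{"offset": [0,0,0],"twist": [0,0,0],"grip": 1},{"offset": [0,0,0],"twist": [0,0,0],"grip": 1}])

```text
time: 8.9
tool_pos: [0.6526, 0.1399, 0.0556]
ee_rot: [-1.209, 1.21, -1.21]
force: [0.6, 0.5, 1.0]
width: 1.002
```

>>> carry_out(steps=[{"offset": [0,0,0],"twist": [0,0,0],"grip": 0.4},{"offset": [0,0,0],"twist": [0,0,0],"grip": 0},{"offset": [0,0,0],"twist": [0,0,0],"grip": -1},{"offset": [0,0,0],"twist": [0,0,0],"grip": -1},{"offset": [0,0,0],"twist": [0,0,0],"grip": -1},{"offset": [0,0,0],"twist": [0,0,0],"grip": -1}], force=45)

```text
time: 9.5
tool_pos: [0.6534, 0.14, 0.0569]
ee_rot: [-1.207, 1.209, -1.211]
force: [-0.7, -0.3, 5.1]
width: 0.575
```

>>> carry_out(steps=[{"offset": [0,-0.01,0],"twist": [0,0,0],"grip": -1},{"offset": [0,-0.025,0],"twist": [0,0,0],"grip": -1},{"offset": [0,-0.025,0],"twist": [0,0,0],"grip": -1},{"offset": [0,-0.015,0],"twist": [0,0,0],"grip": -1},{"offset": [0.01,0,-0.015],"twist": [0,0,0],"grip": -1},{"offset": [0.017,0,-0.028],"twist": [0,0,0],"grip": -1},{"offset": [0.02,0,-0.034],"twist": [0,0,0],"grip": -1},{"offset": [0.02,0,-0.034],"twist": [0,0,0],"grip": -1},{"offset": [0.02,0,-0.034],"twist": [0,0,0],"grip": -1},{"offset": [0.017,0,-0.029],"twist": [0,0,0],"grip": -1},{"offset": [0.01,0,-0.017],"twist": [0,0,0],"grip": -1},{"offset": [0.005,0,-0.008],"twist": [0,0,0],"grip": -1}])

```text
time: 10.7
tool_pos: [0.4519, 0.0199, 0.1306]
ee_rot: [-1.209, 1.21, -1.212]
force: [-0.1, 0.6, -1.2]
width: 0.576
```

>>> carry_out(steps=[{"offset": [0,0.02,0],"twist": [0,0,0],"grip": -1},{"offset": [0,0.02,0],"twist": [0,0,0],"grip": -1},{"offset": [0,0.01,0],"twist": [0,0,0],"grip": -1},{"offset": [0,0,0],"twist": [0,0,0],"grip": -1},{"offset": [0,0,0],"twist": [0,0,0],"grip": -1}])

```text
time: 11.2
tool_pos: [0.4538, 0.0215, 0.0808]
ee_rot: [-1.208, 1.21, -1.209]
force: [-0.3, -0.3, -0.7]
width: 0.578
```

```bash
python3 - <<'E'
from h import *
togo(.4533,.0207,.052)
a=capture("side")
cv2.imwrite("pics/a5.png",cv2.resize(a[140:290,200:350],(450,450),interpolation=cv2.INTER_CUBIC))
E
```

```text
t 11.2 p [0.4538 0.0215 0.0808] w 0.578 F [-0.3 -0.3 -0.7]
x [-0.001 -1.    -0.001] y [ 0.     0.001 -1.   ]
world d [-0.0005 -0.0008 -0.0288] tool d [ 0.0009  0.0288 -0.0005]
```

View pics/a5.png

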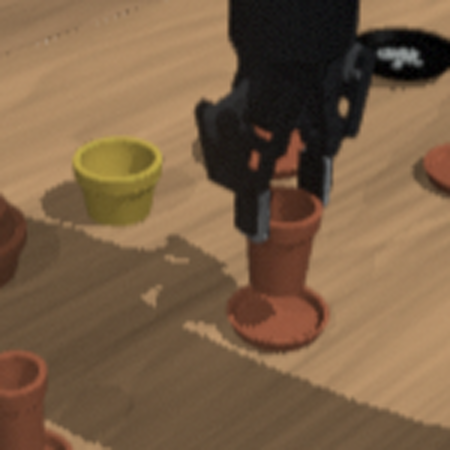

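The mid pot is upright over its saucer.

>>> carry_out(steps=[{"offset": [0,0.014,0],"twist": [0,0,0],"grip": -1},{"offset": [0,0.008,0],"twist": [0,0,0],"grip": -1},{"offset": [0,0.004,0],"twist": [0,0,0],"grip": -1},{"offset": [0,0.002,0],"twist": [0,0,0],"grip": -1},{"offset": [0,0.001,0],"twist": [0,0,0],"grip": -1},{"offset": [0,0,0],"twist": [0,0,0],"grip": -1},{"offset": [0,0,0],"twist": [0,0,0],"grip": -1}])

```text
time: 11.95
tool_pos: [0.4537, 0.0212, 0.0519]
ee_rot: [-1.208, 1.209, -1.21]
force: [-0.7, 0.5, 4.4]
width: 0.576
```

>>> carry_out(steps=[{"offset": [0,0,0],"twist": [0,0,0],"grip": 0.25},{"offset": [0,0,0],"twist": [0,0,0],"grip": 0.4},{"offset": [0,0,0],"twist": [0,0,0],"grip": 0.6},{"offset": [0,0,0],"twist": [0,0,0],"grip": 1},{"offset": [0,0,0],"twist": [0,0,0],"grip": 1},{"offset": [0,-0.01,0],"twist": [0,0,0],"grip": 1},{"offset": [0,-0.03,0],"twist": [0,0,0],"grip": 1},{"offset": [0,-0.03,0],"twist": [0,0,0],"grip": 1}])

```text
time: 12.75
tool_pos: [0.4528, 0.0214, 0.1225]
ee_rot: [-1.209, 1.211, -1.209]
force: [0.4, 0.2, -0.3]
width: 1.001
```

```bash
python3 - <<'E'
from h import *
togo(.6525,.140,.036)
a=capture("side");b=capture("top")
A=cv2.resize(a[170:300,210:340],(400,400),interpolation=cv2.INTER_CUBIC)
overlay(b,"top",[(.652,.1395,.053,.035)],(155,140,215,200),8,"n.png")
cv2.imwrite("pics/a6.png",np.hstack([A,cv2.resize(cv2.imread("pics/n.png"),(400,400))]))
E
```

```text
t 12.75 p [0.4528 0.0214 0.1225] w 1.001 F [ 0.4  0.2 -0.3]
x [-0.001 -1.    -0.001] y [-0.001  0.001 -1.   ]
world d [ 0.1997  0.1186 -0.0865] tool d [-0.1187  0.0863  0.1997]
```

View pics/a6.png

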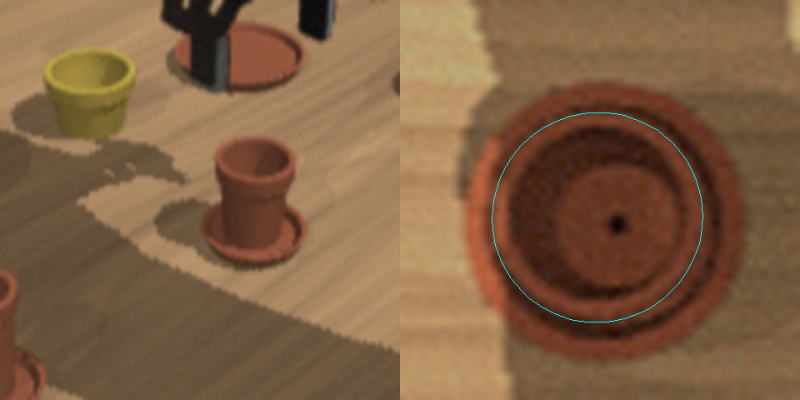

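The mid pot stands on saucer M, and the wide rim is within 1 mm of its overlay.

>>> carry_out(steps=[{"offset": [-0.01,0,0.015],"twist": [0,0,0],"grip": 1},{"offset": [-0.02,0,0.034],"twist": [0,0,0],"grip": 1},{"offset": [-0.024,0,0.04],"twist": [0,0,0],"grip": 1},{"offset": [-0.024,0,0.04],"twist": [0,0,0],"grip": 1},{"offset": [-0.024,0,0.04],"twist": [0,0,0],"grip": 1},{"offset": [-0.016,0,0.03],"twist": [0,0,0],"grip": 1},{"offset": [0,0.015,0],"twist": [0,0,0],"grip": 1},{"offset": [0,0.025,0],"twist": [0,0,0],"grip": 1},{"offset": [0,0.01,0],"twist": [0,0,0],"grip": 1},{"offset": [0,0,0],"twist": [0,0,0],"grip": 1},{"offset": [0,0,0],"twist": [0,0,0],"grip": 1}])

```text
time: 13.95
tool_pos: [0.6525, 0.1386, 0.0721]
ee_rot: [-1.208, 1.21, -1.21]
force: [-0.2, 0.3, -0.6]
width: 0.996
```

>>> carry_out(steps=[{"offset": [-0.001,0.015,0],"twist": [0,0,0],"grip": 1},{"offset": [0,0.015,0],"twist": [0,0,0],"grip": 1},{"offset": [0,0.006,0],"twist": [0,0,0],"grip": 1},{"offset": [0,0,0],"twist": [0,0,0],"grip": 1},{"offset": [0,0,0],"twist": [0,0,0],"grip": 0.6},{"offset": [0,0,0],"twist": [0,0,0],"grip": 0},{"offset": [0,0,0],"twist": [0,0,0],"grip": -1},{"offset": [0,0,0],"twist": [0,0,0],"grip": -1},{"offset": [0,0,0],"twist": [0,0,0],"grip": -1},{"offset": [0,0,0],"twist": [0,0,0],"grip": -1}], force=55)

```text
time: 14.95
tool_pos: [0.6533, 0.1402, 0.0366]
ee_rot: [-1.207, 1.209, -1.211]
force: [0.2, -0.3, 6.2]
width: 0.794
```

>>> carry_out(steps=[{"offset": [0,-0.01,0],"twist": [0,0,0],"grip": -1},{"offset": [0,-0.02,0],"twist": [0,0,0],"grip": -1},{"offset": [0,-0.025,0],"twist": [0,0,0],"grip": -1},{"offset": [0,-0.02,0],"twist": [0,0,0],"grip": -1},{"offset": [0.01,0,-0.005],"twist": [0,0,0],"grip": -1},{"offset": [0.025,0,-0.012],"twist": [0,0,0],"grip": -1},{"offset": [0.035,0,-0.017],"twist": [0,0,0],"grip": -1},{"offset": [0.035,0,-0.017],"twist": [0,0,0],"grip": -1},{"offset": [0.035,0,-0.017],"twist": [0,0,0],"grip": -1},{"offset": [0.035,0,-0.017],"twist": [0,0,0],"grip": -1},{"offset": [0.035,0,-0.017],"twist": [0,0,0],"grip": -1},{"offset": [0.035,0,-0.017],"twist": [0,0,0],"grip": -1}])

```text
time: 16.15
tool_pos: [0.5313, -0.1069, 0.1097]
ee_rot: [-1.209, 1.211, -1.21]
force: [1.0, -0.6, -0.6]
width: 0.792
```

>>> carry_out(steps=[{"offset": [0.035,0,-0.017],"twist": [0,0,0],"grip": -1},{"offset": [0.035,0,-0.017],"twist": [0,0,0],"grip": -1},{"offset": [0.035,0,-0.017],"twist": [0,0,0],"grip": -1},{"offset": [0.02,0,-0.01],"twist": [0,0,0],"grip": -1},{"offset": [0.01,0,0],"twist": [0,0,0],"grip": -1},{"offset": [0,0.02,0],"twist": [0,0,0],"grip": -1},{"offset": [0,0.02,0],"twist": [0,0,0],"grip": -1},{"offset": [0,0.01,0],"twist": [0,0,0],"grip": -1},{"offset": [0,0,0],"twist": [0,0,0],"grip": -1},{"offset": [0,0,0],"twist": [0,0,0],"grip": -1}])

```text
time: 17.15
tool_pos: [0.4724, -0.2395, 0.0607]
ee_rot: [-1.209, 1.21, -1.209]
force: [0.0, 0.0, -0.4]
width: 0.793
```

```bash
python3 - <<'E'
from h import *
togo(.4737,-.2396,.037)
a=capture("side");b=capture("top")
A=cv2.resize(a[120:270,280:430],(400,400),interpolation=cv2.INTER_CUBIC)
cv2.imwrite("pics/a7.png",np.hstack([A,cv2.resize(b[150:300,280:430],(400,400),interpolation=cv2.INTER_CUBIC)]))
E
```

```text
t 17.15 p [ 0.4724 -0.2395  0.0607] w 0.793 F [ 0.   0.  -0.4]
x [-0.001 -1.    -0.   ] y [ 0.  0. -1.]
world d [ 0.0013 -0.0001 -0.0237] tool d [0.0001 0.0237 0.0013]
```

View pics/a7.png

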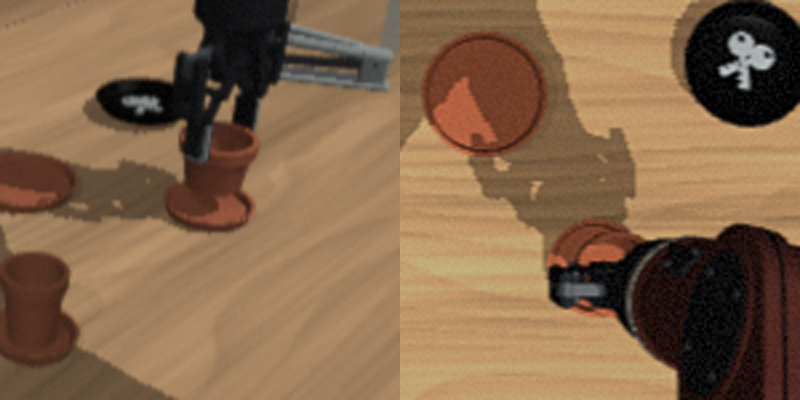

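The wide pot is upright over saucer L. Lowering.

>>> carry_out(steps=[{"offset": [0,0.01,0.001],"twist": [0,0,0],"grip": -1},{"offset": [0,0.007,0],"twist": [0,0,0],"grip": -1},{"offset": [0,0.004,0],"twist": [0,0,0],"grip": -1},{"offset": [0,0.002,0],"twist": [0,0,0],"grip": -1},{"offset": [0,0.001,0],"twist": [0,0,0],"grip": -1},{"offset": [0,0,0],"twist": [0,0,0],"grip": -1},{"offset": [0,0,0],"twist": [0,0,0],"grip": -1}])

```text
time: 17.95
tool_pos: [0.473, -0.2399, 0.0365]
ee_rot: [-1.209, 1.21, -1.21]
force: [-2.9, 1.5, 3.1]
width: 0.791
```

>>> carry_out(steps=[{"offset": [0,0,0],"twist": [0,0,0],"grip": 0.7},{"offset": [0,0,0],"twist": [0,0,0],"grip": 0.85},{"offset": [0,0,0],"twist": [0,0,0],"grip": 1},{"offset": [0,0,0],"twist": [0,0,0],"grip": 1},{"offset": [0,0,0],"twist": [0,0,0],"grip": 1},{"offset": [0,-0.005,0],"twist": [0,0,0],"grip": 1},{"offset": [0,-0.015,0],"twist": [0,0,0],"grip": 1},{"offset": [0,-0.03,0],"twist": [0,0,0],"grip": 1},{"offset": [0,-0.03,0],"twist": [0,0,0],"grip": 1}])

```text
time: 18.85
tool_pos: [0.4729, -0.2396, 0.1182]
ee_rot: [-1.209, 1.21, -1.21]
force: [0.6, 0.4, 0.3]
width: 1.002
```

```bash
python3 - <<'E'
from h import *
togo(.652,.096,.075)
a=capture("side");b=capture("top")
A=cv2.resize(a[130:260,300:430],(400,400),interpolation=cv2.INTER_CUBIC)
overlay(b,"top",[(.652,.1395,.036,.048),(.652,.1395,.036,.040)],(155,140,215,200),8,"n.png")
cv2.imwrite("pics/a8.png",np.hstack([A,cv2.resize(cv2.imread("pics/n.png"),(400,400))]))
E
```

```text
t 18.85 p [ 0.4729 -0.2396  0.1182] w 1.002 F [0.6 0.4 0.3]
x [-0.001 -1.    -0.   ] y [-0.  0. -1.]
world d [ 0.1791  0.3356 -0.0432] tool d [-0.3358  0.0433  0.1788]
```

View pics/a8.png

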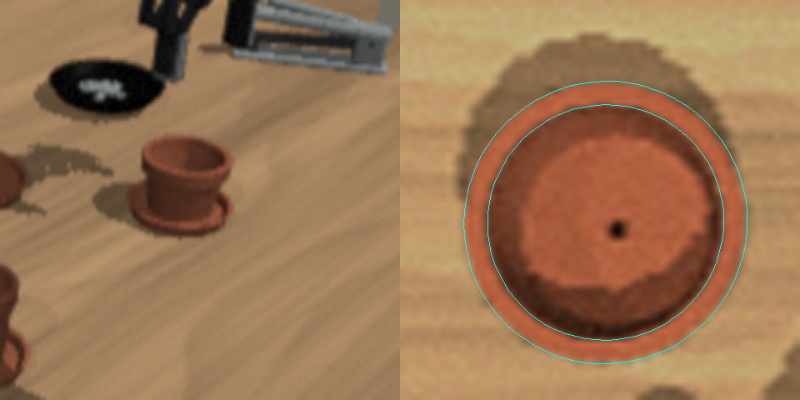

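The wide pot stands on saucer L, and the pan overlay matches exactly. I'll pinch the pan's rim at its -y side (y≈0.0955).

>>> carry_out(steps=[{"offset": [-0.015,0,0.008],"twist": [0,0,0],"grip": -0.3},{"offset": [-0.03,0,0.016],"twist": [0,0,0],"grip": -0.3},{"offset": [-0.04,0,0.021],"twist": [0,0,0],"grip": -0.3},{"offset": [-0.04,0,0.021],"twist": [0,0,0],"grip": -0.3},{"offset": [-0.04,0,0.021],"twist": [0,0,0],"grip": -0.3},{"offset": [-0.04,0,0.021],"twist": [0,0,0],"grip": -0.3},{"offset": [-0.04,0,0.021],"twist": [0,0,0],"grip": -0.3},{"offset": [-0.04,0,0.021],"twist": [0,0,0],"grip": -0.3},{"offset": [-0.03,0,0.019],"twist": [0,0,0],"grip": -0.3},{"offset": [-0.02,0,0.01],"twist": [0,0,0],"grip": -0.3},{"offset": [0,0,0],"twist": [0,0,0],"grip": -0.3},{"offset": [0,0,0],"twist": [0,0,0],"grip": -0.3}])

```text
time: 20.15
tool_pos: [0.6523, 0.095, 0.1164]
ee_rot: [-1.209, 1.21, -1.209]
force: [0.3, -0.6, 0.6]
width: 0.351
```

>>> carry_out(steps=[{"offset": [0,0.03,0],"twist": [0,0,0],"grip": -0.3},{"offset": [0,0.025,0],"twist": [0,0,0],"grip": -0.3},{"offset": [0,0,0],"twist": [0,0,0],"grip": -0.3},{"offset": [0,0,0],"twist": [0,0,0],"grip": -0.3}])

```text
time: 20.55
tool_pos: [0.6523, 0.0935, 0.0619]
ee_rot: [-1.209, 1.211, -1.211]
force: [0.0, 0.2, 0.9]
width: 0.346
```

```bash
python3 - <<'E'
from h import *
togo(.652,.0955,.023)
a=capture("side")
cv2.imwrite("pics/a9.png",cv2.resize(a[140:260,140:260],(480,480),interpolation=cv2.INTER_CUBIC))
E
```

```text
t 20.55 p [0.6523 0.0935 0.0619] w 0.346 F [0.  0.2 0.9]
x [-0.003 -1.     0.001] y [-0.    -0.001 -1.   ]
world d [-0.0003  0.002  -0.0389] tool d [-0.002   0.0389 -0.0003]
```

View pics/a9.png

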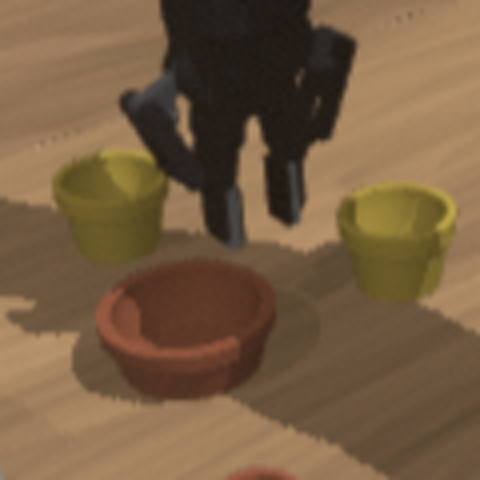

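The fingers straddle the pan's right rim. Descend and pinch.

>>> carry_out(steps=[{"offset": [-0.001,0.01,0],"twist": [0,0,0],"grip": -0.3},{"offset": [0,0.015,0],"twist": [0,0,0],"grip": -0.3},{"offset": [0,0.01,0],"twist": [0,0,0],"grip": -0.3},{"offset": [0,0.004,0],"twist": [0,0,0],"grip": -0.3},{"offset": [0,0,0],"twist": [0,0,0],"grip": -0.3},{"offset": [0,0,0],"twist": [0,0,0],"grip": -0.5},{"offset": [0,0,0],"twist": [0,0,0],"grip": -0.7},{"offset": [0,0,0],"twist": [0,0,0],"grip": -1},{"offset": [0,0,0],"twist": [0,0,0],"grip": -1},{"offset": [0,0,0],"twist": [0,0,0],"grip": -1},{"offset": [0,0,0],"twist": [0,0,0],"grip": -1}], force=80)

```text
time: 21.7
tool_pos: [0.6528, 0.0958, 0.0234]
ee_rot: [-1.208, 1.209, -1.211]
force: [-2.7, -0.5, 4.7]
width: 0.082
```

>>> carry_out(steps=[{"offset": [0,-0.005,0],"twist": [0,0,0],"grip": -1},{"offset": [0,-0.015,0],"twist": [0,0,0],"grip": -1},{"offset": [0,-0.02,0],"twist": [0,0,0],"grip": -1},{"offset": [0,-0.02,0],"twist": [0,0,0],"grip": -1},{"offset": [0,-0.02,0],"twist": [0,0,0],"grip": -1},{"offset": [0,0,0],"twist": [0,0,0],"grip": -1},{"offset": [0,0,0],"twist": [0,0,0],"grip": -1}])

```text
time: 22.4
tool_pos: [0.6527, 0.0957, 0.103]
ee_rot: [-1.208, 1.209, -1.211]
force: [0.6, 0.5, -2.5]
width: 0.074
```

```bash
python3 - <<'E'
from h import *
togo(.6237,-.147-.044,.1)
a=capture("side")
cv2.imwrite("pics/a10.png",cv2.resize(a[110:240,120:250],(480,480),interpolation=cv2.INTER_CUBIC))
E
```

```text
t 22.4 p [0.6527 0.0957 0.103 ] w 0.074 F [ 0.6  0.5 -2.5]
x [-0.001 -1.     0.   ] y [ 0.001 -0.    -1.   ]
world d [-0.029  -0.2867 -0.003 ] tool d [ 0.2868  0.003  -0.0286]
```

View pics/a10.png

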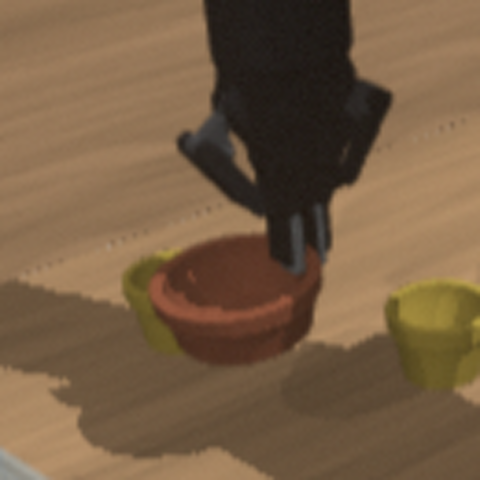

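The pan is held with a slight sag at its far side, roughly 4-5°. I'll carry it over XL and then estimate the tilt numerically.

>>> carry_out(steps=[{"offset": [0.01,0,-0.001],"twist": [0,0,0],"grip": -1},{"offset": [0.02,0,-0.002],"twist": [0,0,0],"grip": -1},{"offset": [0.03,0,-0.003],"twist": [0,0,0],"grip": -1},{"offset": [0.035,0,-0.004],"twist": [0,0,0],"grip": -1},{"offset": [0.035,0,-0.004],"twist": [0,0,0],"grip": -1},{"offset": [0.035,0,-0.004],"twist": [0,0,0],"grip": -1},{"offset": [0.035,0,-0.004],"twist": [0,0,0],"grip": -1},{"offset": [0.035,0,-0.003],"twist": [0,0,0],"grip": -1},{"offset": [0.03,0,-0.003],"twist": [0,0,0],"grip": -1},{"offset": [0.015,0,-0.001],"twist": [0,0,0],"grip": -1},{"offset": [0.007,0,0],"twist": [0,0,0],"grip": -1},{"offset": [0,0,0],"twist": [0,0,0],"grip": -1}])

```text
time: 23.65
tool_pos: [0.6229, -0.1911, 0.1019]
ee_rot: [-1.208, 1.211, -1.21]
force: [0.4, 0.4, -2.3]
width: 0.075
```

```bash
cat >> h.py <<'E'
def pantilt(box):
    "fit pan pose (centre y, z, tilt about x) to its red silhouette in the side view"
    from scipy.optimize import minimize
    s,R=st();p=s["tool_pos"];im=cv2.medianBlur(capture("side"),3)
    u0,v0,u1,v1=box;h=cv2.cvtColor(im,cv2.COLOR_BGR2HSV)
    m=(((h[...,0]<10)|(h[...,0]>172))&(h[...,1]>125)).astype(np.uint8)[v0:v1,u0:u1]
    n,l,S,c=cv2.connectedComponentsWithStats(m);i=1+np.argmax(S[1:,4])
    H=cv2.convexHull(np.argwhere(l==i)[:,::-1].astype(np.int32))
    M=np.zeros(m.shape,np.uint8);cv2.fillConvexPoly(M,H,1);M=cv2.resize(M,None,fx=4,fy=4)
    P=np.vstack([circ(0,.044,0,.048),circ(0,.044,-.012,.048),circ(0,.044,-.036,.038)])
    def cost(q):
        X=P@Ro.from_rotvec([q[3],0,0]).as_matrix().T+[p[0]+q[0],p[1]+q[1],p[2]+.013+q[2]]
        Q=((proj("side",X)-[u0,v0]+.5)*4).astype(np.int32);W=np.zeros_like(M);cv2.fillConvexPoly(W,cv2.convexHull(Q),1)
        return float((W!=M).sum())/M.sum()
    for x0 in(-.1,0,.05):
        r=minimize(cost,[0,0,0,x0],method="Nelder-Mead",options=dict(initial_simplex=np.array([[0,0,0,x0]]+[[.004*(k==j) for k in range(3)]+[x0+.06*(j==3)] for j in range(4)])))
        print(r.x.round(4),round(r.fun,4))
    print("bbox",S[i])
E
python3 - <<'E'
from h import *
togo(.6237,-.191,.035)
s,R=st();print(proj("side",[s["tool_pos"]+[0,.044,0]]))
c=proj("side",[s["tool_pos"]+[0,.044,0]])[0].astype(int)
pantilt((c[0]-45,c[1]-30,c[0]+40,c[1]+22))
E
```

```text
t 23.65 p [ 0.6229 -0.1911  0.1019] w 0.075 F [ 0.4  0.4 -2.3]
x [-0.002 -1.    -0.001] y [-0.001  0.001 -1.   ]
world d [ 0.0008  0.0001 -0.0669] tool d [-0.0001  0.0669  0.0008]
t 23.65 p [ 0.6229 -0.1911  0.1019] w 0.075 F [ 0.4  0.4 -2.3]
[[290.08017199 154.06933437]]
t 23.65 p [ 0.6229 -0.1911  0.1019] w 0.075 F [ 0.4  0.4 -2.3]
[ 0.0057 -0.0059 -0.0063  0.0723] 0.0756
[ 0.003  -0.0025 -0.0047  0.0775] 0.0811
[-0.0005  0.0008 -0.0029  0.0853] 0.0861
bbox [ 26  19  38  26 700]
```

```bash
python3 - <<'E'
from h import *
s,R=st();p=s["tool_pos"];im=capture("side");u0,v0,f=245,115,7
A=cv2.resize(im[v0:v0+80,u0:u0+85],None,fx=f,fy=f,interpolation=cv2.INTER_CUBIC)
for t,col in((0,(255,255,0)),(-.08,(0,255,0)),(.08,(255,0,255))):
    X=circ(0,.044,0,.048)@Ro.from_rotvec([t,0,0]).as_matrix().T+p+[0,0,.0127]
    cv2.polylines(A,[((proj("side",X)-[u0,v0]+.5)*f).astype(np.int32)],True,col,1)
cv2.imwrite("pics/a11.png",A)
E
```

```text
t 23.7 p [ 0.6232 -0.1897  0.1021] w 0.074 F [ 0.4  0.1 -0.8]
```

View pics/a11.png

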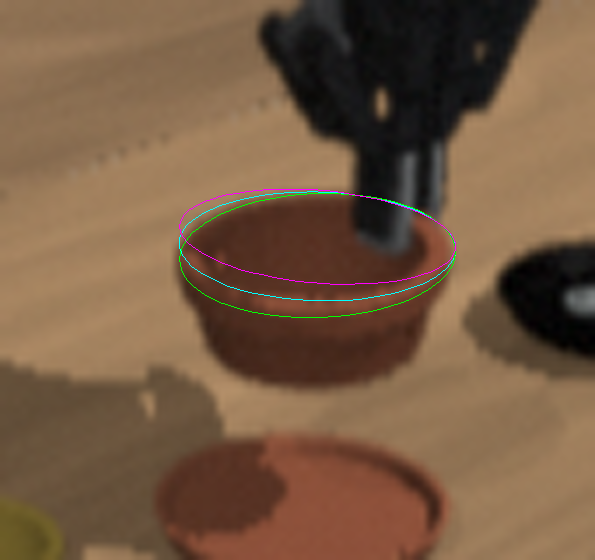

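The pan hangs nearly level, its rim lying between the level (cyan) and -0.08 rad (green) overlays, so about -0.03 rad. I'll correct that and lower.

>>> carry_out(steps=[{"offset": [0,0.01,0],"twist": [0,0,0.03],"grip": -1},{"offset": [0,0.02,0],"twist": [0,0,0],"grip": -1},{"offset": [0,0.02,0],"twist": [0,0,0],"grip": -1},{"offset": [0,0.012,0],"twist": [0,0,0],"grip": -1},{"offset": [0,0.005,0],"twist": [0,0,0],"grip": -1},{"offset": [0,0.002,0],"twist": [0,0,0],"grip": -1},{"offset": [0,0,0],"twist": [0,0,0],"grip": -1},{"offset": [0,0,0],"twist": [0,0,0],"grip": -1}])

```text
time: 24.55
tool_pos: [0.6237, -0.1894, 0.0342]
ee_rot: [-1.186, 1.223, -1.189]
force: [-0.4, -0.3, -1.9]
width: 0.075
```

>>> carry_out(steps=[{"offset": [0,0.002,0],"twist": [0,0,0],"grip": -1},{"offset": [0,0.0015,0],"twist": [0,0,0],"grip": -1},{"offset": [0,0.001,0],"twist": [0,0,0],"grip": -1},{"offset": [0,0,0],"twist": [0,0,0],"grip": -1},{"offset": [0,0,0],"twist": [0,0,0],"grip": -1}])

```text
time: 25.05
tool_pos: [0.6233, -0.1897, 0.0292]
ee_rot: [-1.186, 1.224, -1.189]
force: [-0.9, -2.5, 2.7]
width: 0.076
```

>>> carry_out(steps=[{"offset": [0,0.0007,0],"twist": [0,0,0],"grip": -1},{"offset": [0,0,0],"twist": [0,0,0],"grip": -1},{"offset": [0,0,0],"twist": [0,0,0],"grip": -1}], force=25)

```text
time: 25.35
tool_pos: [0.6232, -0.1895, 0.0284]
ee_rot: [-1.186, 1.224, -1.189]
force: [-0.1, -2.7, 4.2]
width: 0.076
```

>>> carry_out(steps=[{"offset": [0,0,0],"twist": [0,0,0],"grip": -0.75},{"offset": [0,0,0],"twist": [0,0,0],"grip": -0.55},{"offset": [0,0,0],"twist": [0,0,0],"grip": -0.4},{"offset": [0,0,0],"twist": [0,0,0],"grip": -0.4},{"offset": [0,0,0],"twist": [0,0,0],"grip": -0.4},{"offset": [0,-0.01,0],"twist": [0,0,0],"grip": -0.4},{"offset": [0,-0.03,0],"twist": [0,0,0],"grip": -0.4},{"offset": [0,-0.04,0],"twist": [0,0,-0.03],"grip": -0.4},{"offset": [0,-0.04,0],"twist": [0,0,0],"grip": -0.4},{"offset": [0.03,-0.02,0],"twist": [0,0,0],"grip": -0.4},{"offset": [0.03,0,0],"twist": [0,0,0],"grip": -0.4},{"offset": [0.03,0,0],"twist": [0,0,0],"grip": -0.4}])

```text
time: 26.55
tool_pos: [0.6235, -0.2826, 0.1704]
ee_rot: [-1.208, 1.207, -1.212]
force: [0.7, 0.0, -0.5]
width: 0.299
```

>>> carry_out(steps=[{"offset": [0.04,0,0],"twist": [0,0,0],"grip": -0.4},{"offset": [0.04,0,0],"twist": [0,0,0],"grip": -0.4},{"offset": [0.04,0,0],"twist": [0,0,0],"grip": -0.4},{"offset": [0.04,0,0],"twist": [0,0,0],"grip": -0.4},{"offset": [0.04,0,0],"twist": [0,0,0],"grip": -0.4},{"offset": [0,0,0],"twist": [0,0,0],"grip": -0.4}])

```text
time: 27.15
tool_pos: [0.6194, -0.4892, 0.1675]
ee_rot: [-1.208, 1.216, -1.217]
force: [-0.1, -0.8, -0.1]
width: 0.302
```

```bash
python3 - <<'E'
from h import *
st();b=capture("top");a=capture("side")
C=[(.456,.228,.077,.0185),(.4535,.021,.065,.026),(.473,-.24,.053,.035),(.6237,-.1465,.041,.048)]+[(x,y,.012,r) for x,y,r in((.4557,.2274,.029),(.4533,.0207,.035),(.4737,-.2396,.042),(.6237,-.1472,.055))]
overlay(b,"top",C,(120,150,387,290),3,"f1.png")
A=cv2.imread("pics/f1.png")[:,:800];B=cv2.resize(a[130:320,170:480],(280,172))
overlay(a,"side",[],(170,140,400,320),1,"f2.png");B=cv2.resize(a[150:320,180:400],(233,180))
s=cv2.resize(b,None,fx=.4,fy=.4)
o=np.zeros((600,800,3),np.uint8);o[:A.shape[0],:A.shape[1]]=A[:600]
# side crops of the four, below
for k,(x,y) in enumerate(((.456,.228),(.4535,.021),(.473,-.24),(.6237,-.147))):
    u,v=proj("side",[[x,y,.035]])[0].astype(int);o[420:600,k*200:k*200+200]=cv2.resize(a[v-32:v+32,u-35:u+36],(200,180),interpolation=cv2.INTER_CUBIC)
cv2.imwrite("pics/f3.png",o)
E
```

```text
t 27.15 p [ 0.6194 -0.4892  0.1675] w 0.302 F [-0.1 -0.8 -0.1]
```

View pics/f3.png

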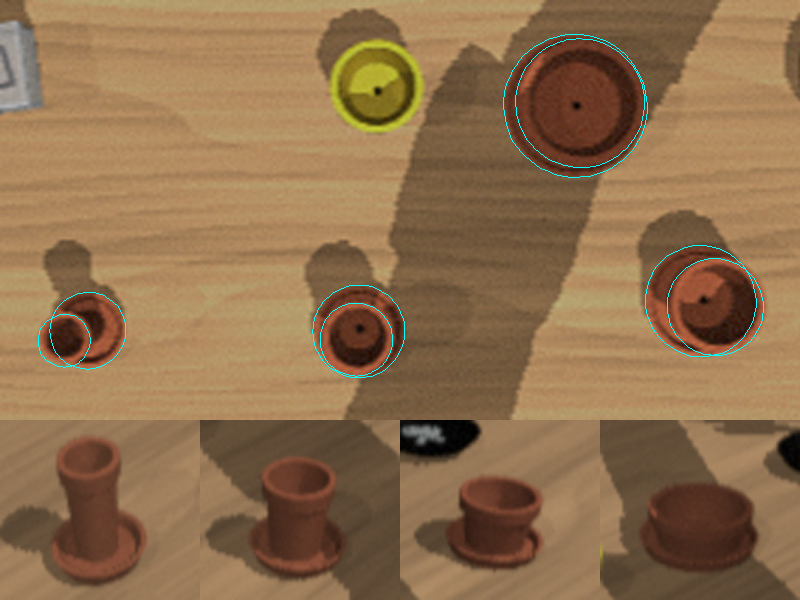

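All four pot rims lie on their predicted upright circles in the top view. The side crops show each pot standing inside its own saucer, and the arm is clear. Handing in.

```bash
python3 -c "
from bench import *
print(close_job())"
```

```text
the job is handed in; nothing more can be done
None
```

I unnested the four pots and set each one on the saucer of its own size: tall on S, mid on M, wide on L, and the pan on XL. The job was handed in at about 27 s, well under the 96 s limit.

- **Placing:** In the last pictures the pot rims and saucer edges matched circles drawn at the expected upright positions to within a few millimetres. The side crops showed all four pots upright. Every set-down registered contact at the expected height.
- **Bystanders:** The arm was clear of everything at the end. No move went near the sunglasses case or the key dish, and both looked in place in the pictures, but I did not measure their positions again.
- **Check that disagreed:** With the pan in the gripper, a numerical tilt fit gave about +0.075 rad with a poor fit. The overlay picture showed about −0.03 rad, so I used that value, and the pan came down flat.
- **Calibration:** The side camera sat about 1 pixel (2 to 3 mm) off the top camera throughout, close to the 2 mm stated for the calibration.

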